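# Gauge a lens barrel in the V-block

### The job

The setting master, a plain steel bar with a thin collar, still lies in the V-block of the length gauge: lay it in the empty cell of the parts tray. Then take the long lens barrel with the thick knurled flange from the tray, seat it in the V-block, push its flange home against the block's front face so that the rear end pushes the gauge's plunger in, and press it firmly down onto both contact strips. Finish while still holding it home and pressed down on both strips, without letting go; leave the short tubes in their cells and the loupe and vial where they stand.

Things in the scene. Friction and masses are not known exactly. Their poses are not given: they have to be found in the camera images.
- v_gauge: Length gauge, fixed: base plate 206x72x10 mm with a dark steel V-block 100x53 mm, 40.5 mm high, and a dial gauge behind it (from x = +62 mm, 60 mm high). Origin on the bench under the V-block's middle; x along the V from its front face (x = -50 mm, robot side) to the dial, y left. The V is in two end saddles; a relief (x -26 to +26 mm, floor 18 mm above the bench) leaves room for fingers.
- v_home (a point): Point on the V's axis, 44 mm above the bench over v_gauge's origin, axes as v_gauge: the lens barrel's origin lies here when its 24 mm shank rests on both strips and its flange touches the front face.
- strip_left: Steel contact strip on the 45 degree V flank at +y of v_gauge, 14 mm wide, in both saddles, polished (friction about 0.2). Origin and axes as v_gauge.
- strip_right: The same strip on the flank at -y of v_gauge. Origin and axes as v_gauge.
- plunger (a joint): How far the dial gauge's sprung plunger is pushed in, m: 0 out, 0.010 at most. It lies on the V's axis and moves along +x; its 9 mm tip, when out, is level with the V-block's rear face (x = +50 mm of v_gauge). It resists with 1.5 N at first, 3 N at 6 mm. The lens barrel fully home holds it 6 mm in; unheld, the barrel is pushed back.
- setting_master: Loose bright steel bar, 0.2 to 0.34 kg: shank 24 mm in diameter, x -50 to +56 mm, thin plain collar 34 mm in diameter, x -56 to -50. Origin on its axis, x axis from collar to rear end. At the start it lies in the V, x as v_gauge's, 8 to 14 mm short of home (towards the robot), clear of the plunger. Its roll is free: y and z axes mean nothing.
- lens_barrel: Loose aluminium lens barrel, 0.1 to 0.2 kg: shank 24 mm in diameter, x -50 to +56 mm, thick knurled flange 34 mm in diameter, x -62 to -50. Origin on its axis, x axis from flange to rear end. At the start it lies in one of the tray's cells, x as the tray's (flange towards the robot). Its roll is free: y and z axes mean nothing.
- tray: Fixed open tray 152 (x) x 264 (y) mm, walls 30 mm high, floor 4 mm. Origin on the bench under its centre, x away from the robot, y left. Two ribs across it (6 mm thick, 37 mm high, at x = -30 and +30 mm) have four notches each, 27 mm wide: four cells at y = 84, 28, -28, -84 mm. Parts lie there along x, axis 32 mm above the bench; fingers reach down beside them between the ribs.
- empty_cell (a point): Middle of the cell that is empty at the start (second from the left), 32 mm above the bench, on the axis of a part lying there; axes as the tray.
- short_tube_a: Loose short lens tube, 24 mm in diameter, 88 mm long, with a 30 mm dark ring at one end; origin on its axis, x along it. Lies in one of the tray's cells and stays there.
- short_tube_b: Loose short dark lens tube, 24 mm in diameter, 84 mm long; origin on its axis, x along it. Lies in one of the tray's cells and stays there.
- loupe: Bystander: black eye loupe, 37 mm wide, 34 mm high, standing loose on the bench; origin under its centre.
- vial: Bystander: small capped vial, 18 mm wide, 38 mm high, standing loose on the bench; origin under its centre.
Mind the look-alikes: they are no part of the job. What is shaped like the setting_master but brown or red is not meant.

How it is judged:
By the outcome, as a careful person would: the job done as asked, in the order asked, and still so for the second after the job is handed in, while the arm keeps its last pose, push and grip.
It also fails if it takes over 58 s, if anything falls off the work surface, if the arm or the gripper's body presses on something with over 40 N, if the wrist force passes 120 N, or if a joint passes its speed limit or range.

### The arm

A 6-joint arm with a two-finger parallel gripper is mounted at the origin on a cart in front of the work surface, level with it; the furniture and walls round the work are solid. World frame = base frame: x ahead of the robot, y to its left, z up, the work surface at z = 0. Lengths are in m, angles in rad, forces in N, time in s.
With the tool pointing down it reaches from about 0.4 to 0.925 m from the base axis. Payload 3.4 kg.
Tool frame: the origin (TCP) lies between the finger pads; the fingertips stand 14 mm ahead of it and the grasp point (between the pads) lies 5 mm behind it; z points along the fingers, y is the line along which they close (so a half turn about z gives the same grasp; the last joint's range is limited). The gripper opens to 85 mm and grips with 20 to 120 N. Pads are 22 mm wide; open, the fingers measure 114 mm over their backs; the gripper's body (76 mm by 85 mm) begins 54 mm behind the grasp point. The pads swing forward as they close: fully open they stand 13 mm farther back than shut.
Start: joints at [-1.204, 0.307, 1.506, -0, 1.328, -0.073], TCP at [0.245, -0.52, 0.245] pointing down, gripper open.
Joint ranges: [-3.12, 3.12], [-1.05, 2.28], [0.14, 2.33], [-1.42, 4.57], [0.1, 2.73], [-2.68, 2.68]. Speed limits (rad/s): [2.57, 2.57, 3.14, 3.14, 3.14, 3.14].

### API

Orientations are given as [roll, pitch, yaw] about the fixed x, y, z axes, in that order (R = Rz(yaw) Ry(pitch) Rx(roll)).
In Python, from rig import * gives the robot as it stands.
- The arm moves only by the tool apply_moves, never from a script. Its arguments are lists of equal length, an entry for each row: "offset": the shift along the tool's x, y, z in m, a list of three; "rot": the turn, a rotation vector about the tool's x, y, z in rad, a list of three; "claw": the closure, from 0 (fully open) to 1 (shut). In form: {"offset": [[tx, ty, tz], ...], "rot": [[rx, ry, rz], ...], "claw": [claw, ...]}. A call has 1 to 5 rows; each row shifts and turns the commanded pose from where the row before left it, along the tool's axes as they then stand; what a row does not reach is not made up. A row lasts 1/8 s, in which the tool goes at most 62.5 mm and 10.7 degrees, less where a joint would pass 70% of its speed; a pose out of reach is approached as far as the arm can. A call is refused whole if a number of a shift passes 0.0625 or a number of a turn 0.188, either way. A call with a gripper value outside its range is refused whole. The fingers move at their own pace and stop on an object; "grip_force" is the grip in N (left out, the last holds). Time passes only in rows, so rows that do not move let the fingers close. It gives the time, the measured TCP pose, the force, the opening and the grip force at its end, in the units of the state.
- sense(): the state, without advancing time (a new reading comes with each control period).
- read_camera(name): name is "scene" or "top"; returns (picture, depth): 420x560x3 uint8, red, green, blue; 420x560 float32, m along the optical axis (not along the pixel's ray), 0 where there is no reading.
- camera_params(name): a dict with "K" (3x3 intrinsics, pixels), "R" (3x3) and "t" (3): a world point X has camera coordinates R X + t. Camera axes: x right, y down, z forward; pixel columns grow to the right and rows downward; lengths in m; the calibration is good to about 2 mm. A picture is of the moment at which its call begins. camera_params takes no time and is no camera call.
- finish_job(): hands the job in; it is judged then, once.
The state is a dict: "t": time; "q": joint angles; "dq": joint speeds; "tau": joint torques, N m; "eef_pos": TCP position; "tcp_rot": TCP orientation; "contact_force": force on the tool from outside, world axes, zero at the start; "torque": the same for the moment, N m; "opening": finger opening in m; "grip_force": force on a finger pad.
Only numpy, scipy, OpenCV 4.12 (cv2) and the standard library are available. Lean on these libraries where they do the work, as an engineer would, in place of code of your own. Each camera call takes 0.05 s, during which the arm holds its last target. There are 200 camera calls.

## Working session

There is one attempt and no reset: what is moved stays moved. The work goes in short steps, Python scripts to look and compute and a tool call to move; the robot and the scene stay as the last step left them, time stands still between calls to the robot, and variables do not carry over. Pictures are saved under pics/ and viewed, at most 10 in all, crops included, and the job is handed in when it is done.

Besides the shell and the picture viewer there is one more tool, called in YAML: its name, and indented under it one key for each argument. apply_moves: Moves the arm, as the interface text tells. Its arguments: {"type":"object","properties":{"offset":{"type":"array"},"rot":{"type":"array"},"claw":{"type":"array"},"grip_force":{"type":"number"}},"required":["offset","rot","claw"]}

```bash
mkdir -p pics
python3 - <<'E'
from rig import *
import cv2,numpy as np
for n in ("top","scene"):
    p,d=read_camera(n); cv2.imwrite(f"pics/{n}0.png",cv2.cvtColor(p,cv2.COLOR_RGB2BGR)); np.save(f"pics/{n}0.npy",d)
    c=camera_params(n); print(n,np.round(c["K"],1).tolist(),np.round(c["R"],3).tolist(),np.round(c["t"],3).tolist())
s=sense(); print({k:np.round(v,3).tolist() for k,v in s.items()})
E
```

```text
top [[442.4, 0.0, 282.0], [0.0, 442.4, 212.3], [0.0, 0.0, 1.0]] [[0.001, -1.0, -0.005], [-0.995, -0.001, -0.099], [0.099, 0.005, -0.995]] [-0.059, 0.617, 1.259]
scene [[469.4, 0.0, 272.7], [0.0, 469.4, 199.6], [0.0, 0.0, 1.0]] [[-0.516, -0.856, -0.018], [-0.522, 0.331, -0.786], [0.679, -0.396, -0.618]] [0.277, 0.395, 0.926]
{'t': 0.1, 'q': [-1.204, 0.307, 1.508, -0.0, 1.328, -0.074], 'dq': [0.002, -0.002, -0.003, -0.001, 0.001, -0.001], 'tau': [0.0, -45.853, -25.261, -0.0, 0.006, -0.0], 'eef_pos': [0.245, -0.519, 0.244], 'tcp_rot': [-3.14, -0.0, 0.441], 'contact_force': [-0.136, 0.019, 0.251], 'torque': [0.03, -0.003, -0.004], 'grip_force': 0.0, 'opening': 0.086}
```

View pics/top0.png

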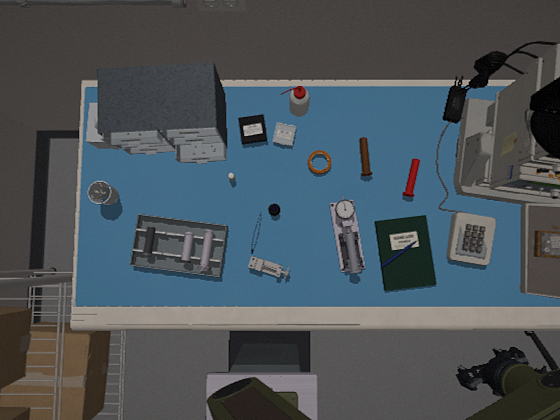

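View pics/scene0.png

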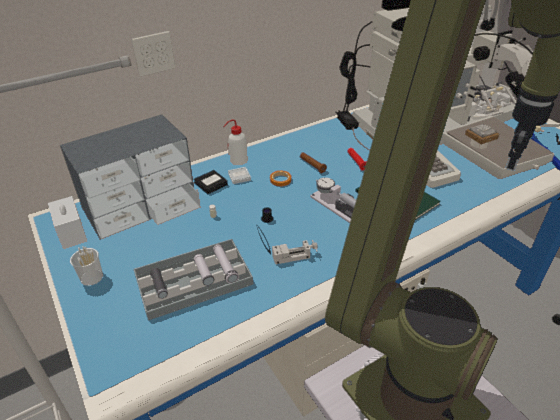

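Top view: the tray is at about (180,247), with cells left to right: dark tube (150,240), empty (~168), light tube (188,247) and light tube (206,250). The gauge is at about (348,237), with its dial at (345,209). The loupe is at (274,210), the vial at (232,177) and the calipers at (268,266). The brown and red bars are look-alikes. I'll enlarge the tray and gauge from both views.

Run:
```python
import cv2,numpy as np
t=cv2.imread("pics/top0.png"); s=cv2.imread("pics/scene0.png")
def crop(im,x,y,w,h,k): return cv2.resize(im[y:y+h,x:x+w],None,fx=k,fy=k,interpolation=cv2.INTER_CUBIC)
a=crop(t,125,205,115,82,5); b=crop(t,318,190,60,82,5)   # 575x410 , 300x410
c=np.hstack([a,b])[:, :]; 
cv2.imwrite("pics/c1.png",cv2.convertScaleAbs(np.hstack([crop(t,128,208,103,75,5),crop(t,322,192,56,75*1,5)]),alpha=1.6))
print(c.shape)
cv2.imwrite("pics/c2.png",cv2.convertScaleAbs(np.hstack([crop(s,130,235,130,85,4),crop(s,305,165,65,85,4)]),alpha=1.4))
cv2.imwrite("pics/c3.png",cv2.convertScaleAbs(crop(t,322,192,56,90,6),alpha=1.6))
```

```text
(410, 875, 3)
```

View pics/c1.png

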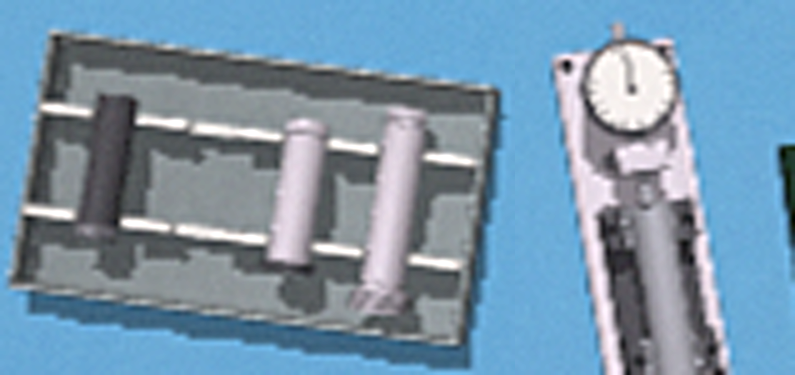

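View pics/c2.png

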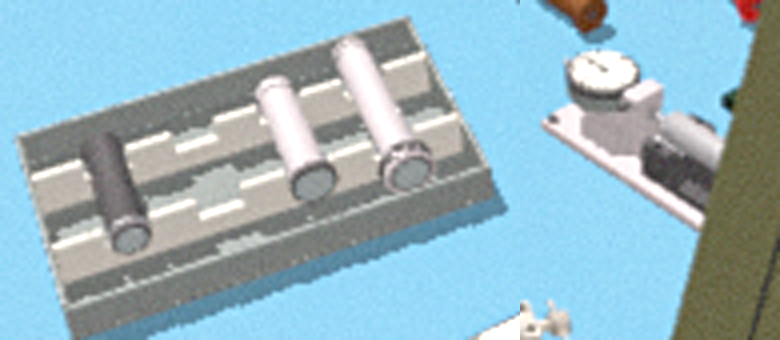

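View pics/c3.png

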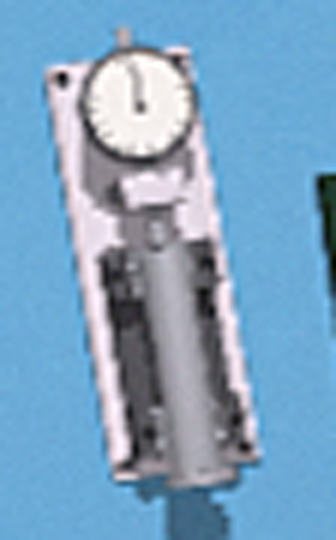

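The crops show the barrel (thick flange at the robot end) in the rightmost cell and the empty cell second from the left. Tray corners in c1 are (52,33), (497,90), (463,345) and (12,287). Gauge base corners in c3 are (48,70), (188,47), (260,460) and (115,480). The master's collar end is at about (203,482) in c3. Next step is computing positions.

```bash
cat > h.py <<'E'
import numpy as np
from rig import *
C={n:camera_params(n) for n in("top","scene")}
def un(p,o,k): return (np.array(p,float)+.5)/k-.5+np.array(o)
def ray(n,p):
    c=C[n];K=np.array(c["K"]);R=np.array(c["R"]);t=np.array(c["t"])
    return -R.T@t, R.T@np.linalg.solve(K,[p[0],p[1],1])
def atz(n,p,z):
    o,d=ray(n,p); return o+d*(z-o[2])/d[2]
def tri(p,q):
    o1,d1=ray("top",p);o2,d2=ray("scene",q)
    a=np.linalg.lstsq(np.c_[d1,-d2],o2-o1,rcond=None)[0]
    x,y=o1+d1*a[0],o2+d2*a[1]; return (x+y)/2,np.linalg.norm(x-y)
def cloud(n,d):
    v,u=np.mgrid[:d.shape[0],:d.shape[1]]
    c=C[n];K=np.array(c["K"]);R=np.array(c["R"]);t=np.array(c["t"])
    P=np.stack([(u-K[0,2])/K[0,0]*d,(v-K[1,2])/K[1,1]*d,d],-1)
    return (P-t)@R
E
python3 - <<'E'
from h import *
np.set_printoptions(precision=4,suppress=True)
tt=[un(p,(128,208),5) for p in [(52,33),(497,90),(463,345),(12,287)]]
ss=[un(p,(130,235),4) for p in [(20,133),(408,18),(492,170),(72,308)]]
W=[atz("top",p,.03) for p in tt]; print("tray",*W)
print([np.linalg.norm(W[i]-W[i-1]).round(4) for i in range(4)], "c",np.mean(W,0),"yaw",np.arctan2(*(W[0]-W[3]+W[1]-W[2])[[1,0]]),np.arctan2(*-(W[1]-W[0]+W[2]-W[3])[[0,1]]))
for p,q in zip(tt,ss): print("tri",*tri(p,q), atz("scene",q,.03))
g=[un(p,(322,192),6) for p in [(48,70),(188,47),(260,460),(115,480)]]
G=[atz("top",p,.01) for p in g]; print("gauge",*G,"c",np.mean(G,0)); print([np.linalg.norm(G[i]-G[i-1]).round(4) for i in range(4)],"yaw",np.arctan2(*(G[0]-G[3]+G[1]-G[2])[[1,0]]))
dt=np.load("pics/top0.npy"); P=cloud("top",dt)
# bench plane check
print("bench z",np.median(P[285:300,250:340,2]),"std",P[285:300,250:340,2].std())
# master ridge
def ridge(u0,u1,v0,v1,lo,hi):
    Q=P[v0:v1,u0:u1].reshape(-1,3); Q=Q[(Q[:,2]>lo)&(Q[:,2]<hi)]
    m=np.median(Q,0); f=np.polyfit(Q[:,0]-m[0],Q[:,1]-m[1],1); A=Q-Q.mean(0);_,_,V=np.linalg.svd(A[:,:2],full_matrices=False); d=V[0]*np.sign(V[0,0]); s=A[:,:2]@d
    print("ridge n",len(Q),"mean",Q.mean(0),"dir",np.arctan2(d[1],d[0]),"zmax",np.percentile(Q[:,2],[50,90,98]),"ext",s.min(),s.max(), "ends",Q.mean(0)[:2]+d*s.min(),Q.mean(0)[:2]+d*s.max())
ridge(338,366,232,276,.047,.075)
ridge(198,216,226,274,.034,.06)
ridge(178,197,228,266,.034,.06)
ridge(140,157,224,258,.034,.06)
dq=np.array(C["top"]["R"]) 
# profile of gauge rows
for v in range(226,276,4): print(v,(P[v,336:364,2]*1000).round(0).astype(int))
E
```

```text
tray [0.6109 0.3615 0.03  ] [0.5777 0.1011 0.03  ] [0.4307 0.1187 0.03  ] [0.4635 0.3797 0.03  ]
[np.float64(0.1484), np.float64(0.2625), np.float64(0.148), np.float64(0.2631)] c [0.5207 0.2402 0.03  ] yaw -0.12116828520446998 0.1259020135755966
tri [0.6105 0.3607 0.0308] 0.0010754683811384494 [0.611  0.3602 0.03  ]
tri [0.5785 0.1024 0.0261] 0.001958625460754427 [0.5752 0.1049 0.03  ]
tri [0.4309 0.1203 0.0239] 0.0017360243859642279 [0.4264 0.1235 0.03  ]
tri [0.4631 0.3791 0.029 ] 0.0021394600446818846 [0.4615 0.3783 0.03  ]
gauge [ 0.6457 -0.1999  0.01  ] [ 0.6572 -0.2692  0.01  ] [ 0.4545 -0.3012  0.01  ] [ 0.4448 -0.2306  0.01  ] c [ 0.5505 -0.2502  0.01  ]
[np.float64(0.2033), np.float64(0.0703), np.float64(0.2052), np.float64(0.0714)] yaw 0.15409388982506547
bench z 0.0012262672342886068 std 0.08733799319778224
ridge n 311 mean [ 0.4977 -0.2564  0.0533] dir 0.15843045529920732 zmax [0.0533 0.057  0.0594] ext -0.054547235340224945 0.06165115100291561 ends [ 0.4439 -0.265 ] [ 0.5586 -0.2467]
ridge n 345 mean [0.5057 0.1602 0.0412] dir -0.11423999013269599 zmax [0.0412 0.046  0.0
[... 919 characters left out ...]
8 21 18 40 56 52 53 53 54 50 53 53 18 17 18  8  9
  8 -2  2  2]
250 [-1 12  9  6 11 19 16 14 21 19 17 44 51 55 52 54 56 56 57 44 21 17 17 11
 11 12  3  4]
254 [ 1  5  5  8  8 16 18 22 20 14 11 16 48 55 52 56 53 55 51 46 17 19 16 13
  6 12  8  0]
258 [-2 -1  6  7  9  3 16 14 17 20 20 21 46 50 53 52 52 54 58 52 44 35 42 41
 38 39 14 -1]
262 [-1  4  1  7 10 10  3 35 41 40 46 37 36 41 48 54 56 50 54 53 52 46 40 44
 45 43 40 13]
266 [-2  1  2  2 11  8  6 19 40 43 43 37 37 37 47 50 50 53 55 58 54 50 40 37
 12 13 13 11]
270 [ 2  5  3 -1  8 12 14 13  6  9  9 10  8  6 44 48 47 49 57 54 57 59 58 54
 48  6  3 -4]
274 [ 2  2  5  3  4  0  0  0  1 -2 -4  0  4 -2  3  4  5  1  2  4  3 -1  4 10
 -1  5  1  0]
```

```bash
cat > sil.py <<'E'
from h import *
np.set_printoptions(precision=4,suppress=True)
def axis(D,rows,u0,u1,lo,z,n="top"):
    "silhouette midpoints -> axis points at height z"
    pts=[];w=[]
    P=cloud(n,D)
    for v in rows:
        m=np.where(P[v,u0:u1,2]>lo)[0]
        if len(m)<4: continue
        pts.append(atz(n,(u0+(m[0]+m[-1])/2,v),z)[:2]); w.append(len(m))
    pts=np.array(pts); f=np.polyfit(pts[:,0],pts[:,1],1)
    return f,pts[:,0].mean(),pts[:,1].mean(),np.std(pts[:,1]-np.polyval(f,pts[:,0])),w
E
python3 - <<'E'
from sil import *
import cv2
D=np.load("pics/top0.npy")
print("master",*axis(D,range(244,257),338,366,.032,.044))
for nm,u0,u1,r in (("barrel",198,217,range(239,254)),("a",179,198,range(237,252)),("b",140,159,range(233,248))): print(nm,*axis(D,r,u0,u1,.019,.032))
P=cloud("top",D)
# same from scene depth: barrel & master top points between ribs
S=cloud("scene",np.load("pics/scene0.npy"))
c=np.array([.521,.240]);y=-.124; R=np.array([[np.cos(y),-np.sin(y)],[np.sin(y),np.cos(y)]])
for nm,X in(("top",P),("scene",S)):
    Q=X.reshape(-1,3); L=(Q[:,:2]-c)@R
    for cy in (84,28,-28,-84):
        m=(abs(L[:,0])<.024)&(abs(L[:,1]-cy/1000)<.02)&(Q[:,2]>.036)&(Q[:,2]<.06)
        print(nm,cy,m.sum(),L[m].mean(0) if m.sum() else "", np.percentile(Q[m,2],[50,80]) if m.sum() else "")
    m=(abs(L[:,1]+.084)<.02)&(Q[:,2]>.041)&(Q[:,2]<.06); print("barrel x ext",np.percentile(L[m,0],[1,99]))
    # walls
    m=(Q[:,2]>.022)&(Q[:,2]<.045)&(abs(L[:,0])<.09)&(abs(L[:,1])<.15)
    for lab,k in (("x+",(L[:,0]>.06)&(abs(L[:,1])<.12)),("x-",(L[:,0]<-.066)&(abs(L[:,1])<.12)),("y+",(L[:,1]>.115)&(abs(L[:,0])<.06)),("y-",(L[:,1]<-.115)&(abs(L[:,0])<.06)),("rib+",(abs(L[:,0]-.03)<.01)&(abs(L[:,1])<.008)&(Q[:,2]>.028)),("rib-",(abs(L[:,0]+.03)<.01)&(abs(L[:,1])<.008)&(Q[:,2]>.028))):
        print("  ",lab,(m&k).sum(),L[m&k].mean(0) if (m&k).sum() else "")
E
```

```text
master [ 0.1867 -0.3503] 0.507123840549321 -0.2555921527183988 0.0013687730387895738 [8, 9, 9, 8, 8, 8, 9, 10, 9, 8, 8, 9, 9]
barrel [-0.2457  0.2864] 0.5184206421699601 0.1590516536225923 0.0020893254961789945 [13, 13, 9, 9, 8, 8, 8, 8, 9, 9, 8, 8, 8, 8, 8]
a [-0.2395  0.3404] 0.5241414301389494 0.21486003499559442 0.0020773502704171005 [14, 11, 8, 8, 8, 8, 8, 9, 9, 8, 8, 8, 8, 9, 9]
b [-0.1895  0.4283] 0.5356056260060791 0.3267952274678166 0.0014475331232653538 [10, 9, 8, 8, 9, 9, 9, 8, 8, 8, 9, 9, 9, 9, 8]
top 84 124 [-0.0002  0.0864] [0.0416 0.0441]
top 28 0  
top -28 117 [ 0.0004 -0.0246] [0.0417 0.0439]
top -84 123 [ 0.0002 -0.0805] [0.0413 0.0437]
barrel x ext [-0.0613  0.5666]
   x+ 117 [ 0.0736 -0.0008]
   x- 121 [-0.074   0.0002]
   y+ 108 [-0.0019  0.1312]
   y- 82 [-0.0014 -0.1251]
   rib+ 11 [ 0.0298 -0.0005]
   rib- 11 [-0.0302  0.0009]
scene 84 128 [-0.0001  0.0876] [0.0411 0.0429]
scene 28 0  
scene -28 121 [-0.     -0.0237] [0.0411 0.043 ]
scene -84 112 [-0.0002 -0.0792] [0.0411 0.0432]
barrel x ext [-0.0633  0.339 ]
   x+ 264 [0.0726 0.0058]
   x- 316 [-0.0751  0.0063]
   y+ 131 [-0.0017  0.1279]
   y- 102 [-0.0002 -0.1238]
   rib+ 20 [0.0286 0.0004]
   rib- 22 [-0.0324  0.0003]
```

Run:
```python
from sil import *
o=np.array([.512,-.2545]);y=.155; R=np.array([[np.cos(y),-np.sin(y)],[np.sin(y),np.cos(y)]])
for n in("top","scene"):
    Q=cloud(n,np.load(f"pics/{n}0.npy")).reshape(-1,3); L=(Q[:,:2]-o)@R; z=Q[:,2]
    inn=(abs(L[:,0])<.14)&(abs(L[:,1])<.05)
    m=inn&(z>.03)&(z<.047)&(abs(abs(L[:,1])-.0215)<.005)&(abs(L[:,0])<.058)
    xs=np.sort(L[m,0]); print(n,"vblock x",xs[:8],xs[-8:],"inner edges",xs[xs<0][-6:],xs[xs>0][:6])
    for a in (-1,1):
        k=inn&(z>.03)&(z<.047)&(abs(a*L[:,1]-.026)<.012)&(abs(abs(L[:,0])-.038)<.01); print("  side",a,np.sort(L[k,1]*a)[-6:])
    m=inn&(z>.047)&(z<.07)&(abs(L[:,1])<.009); xs=np.sort(L[m,0]); print("  master x",xs[:5],xs[(xs<.06)][-6:], "dial y", L[inn&(z>.052)&(z<.07)&(L[:,0]>.065),1].mean(), "from",np.sort(L[inn&(z>.05)&(z<.07)&(L[:,0]>.055),0])[:4])
    m=inn&(z>.05)&(z<.07)&(abs(L[:,0])<.04); print("  master y",L[m,1].mean(),np.polyfit(L[m,0],L[m,1],1))
    m=inn&(z>.005)&(z<.02); print("  base x",np.percentile(L[m,0],[1,99]),"y",np.percentile(L[m,1],[2,98]))
s=sense(); print(s["eef_pos"],s["tcp_rot"])
```

```text
top vblock x [-0.0541 -0.0537 -0.0535 -0.0532 -0.052  -0.0516 -0.0512 -0.051 ] [0.0425 0.0435 0.044  0.0443 0.0444 0.0449 0.045  0.0454] inner edges [-0.0316 -0.0311 -0.0311 -0.0306 -0.0305 -0.0302] [0.0223 0.0232 0.0238 0.0238 0.0242 0.0243]
  side -1 [0.0261 0.0262 0.0262 0.0263 0.0267 0.0269]
  side 1 [0.0258 0.0259 0.0261 0.0261 0.0262 0.0268]
  master x [-0.0689 -0.0684 -0.0681 -0.0674 -0.067 ] [0.0472 0.0497 0.0524 0.0552 0.058  0.059 ] dial y 0.0003063243317819656 from [0.0552 0.058  0.0643 0.0645]
  master y 0.0004765078351318972 [0.0174 0.0005]
  base x [-0.132  0.137] y [-0.0431  0.0426]
scene vblock x [0.0214 0.0218 0.0224 0.0229 0.0231 0.0232 0.0235 0.0239] [0.0425 0.0426 0.0431 0.0441 0.0445 0.046  0.0461 0.047 ] inner edges [] [0.0214 0.0218 0.0224 0.0229 0.0231 0.0232]
  side -1 [0.0205 0.0236 0.024  0.0262 0.0302 0.0311]
  side 1 [0.0248 0.025  0.0251 0.0254 0.0265 0.0267]
  master x [-0.0117 -0.0109 -0.0081 -0.008  -0.0072] [0.0408 0.0414 0.0418 0.0426 0.053  0.059 ] dial y 0.002248469323634306 from [0.0618 0.0627 0.063  0.0631]
  master y 0.002610700942889355 [0.0053 0.0025]
  base x [-0.0169  0.1376] y [-0.0091  0.0371]
[ 0.2451 -0.5195  0.2445] [-3.1397 -0.0001  0.4408]
```

apply_moves:
  offset:
    - [0, 0, 0]
    - [0, 0, 0]
    - [0.037, -0.0276, 0]
    - [0.037, -0.0276, 0]
    - [0.037, -0.0276, 0]
  rot:
    - [0, 0, 0.143]
    - [0, 0, 0.143]
    - [0, 0, 0]
    - [0, 0, 0]
    - [0, 0, 0]
  claw: [0.3, 0.3, 0.3, 0.3, 0.3]
  grip_force: 40

```text
t: 0.72
eef_pos: [0.3428, -0.42, 0.2448]
tcp_rot: [-3.141, 0.0, 0.154]
contact_force: [0.2, -1.3, 0.2]
opening: 0.0596
grip_force: 0.0
```

apply_moves:
  offset:
    - [0.037, -0.0276, 0]
    - [0.037, -0.0276, 0]
    - [0.037, -0.0276, 0]
    - [0.037, -0.0276, 0]
    - [0.037, -0.0276, 0]
  rot:
    - [0, 0, 0]
    - [0, 0, 0]
    - [0, 0, 0]
    - [0, 0, 0]
    - [0, 0, 0]
  claw: [0.3, 0.3, 0.3, 0.3, 0.3]

```text
t: 1.35
eef_pos: [0.5044, -0.2549, 0.2449]
tcp_rot: [-3.141, 0.001, 0.155]
contact_force: [-0.4, -1.1, 0.3]
opening: 0.0597
grip_force: 0.0
```

apply_moves:
  offset:
    - [0, 0, 0.04]
    - [0, 0, 0.04]
    - [0, 0, 0]
  rot:
    - [0, 0, 0]
    - [0, 0, 0]
    - [0, 0, 0]
  claw: [0.3, 0.3, 0.3]

```text
t: 1.72
eef_pos: [0.5012, -0.2544, 0.162]
tcp_rot: [-3.136, 0.007, 0.155]
contact_force: [-0.0, 0.8, -0.2]
opening: 0.0595
grip_force: 0.0
```

apply_moves:
  offset:
    - [0, 0, 0]
  rot:
    - [0, 0, 0]
  claw: [0.3]

```text
t: 1.85
eef_pos: [0.5043, -0.2567, 0.1661]
tcp_rot: [3.141, -0.001, 0.155]
contact_force: [1.0, -0.5, 0.0]
opening: 0.0596
grip_force: 0.0
```

Run:
```python
from h import *
import cv2
n="top"
p,d=read_camera(n); np.save("pics/top1.npy",d)
t=cv2.resize(p[192:282,310:390,::-1],None,fx=6,fy=6,interpolation=cv2.INTER_CUBIC)
cv2.imwrite("pics/t1.png",cv2.convertScaleAbs(t,alpha=1.6))
s=sense(); print({k:np.round(s[k],4).tolist() for k in("q","dq","eef_pos","tcp_rot")})
```

```text
{'q': [-0.5457, 0.3641, 1.6348, -0.0, 1.14, 0.8707], 'dq': [-0.0013, -0.0115, -0.0102, 0.0007, -0.0024, -0.0015], 'eef_pos': [0.5047, -0.2571, 0.1668], 'tcp_rot': [3.1399, -0.002, 0.1544]}
```

apply_moves:
  offset:
    - [0, 0, 0.03]
    - [0, 0, 0.03]
    - [0, 0, 0.025]
    - [0, 0, 0.01]
    - [0, 0, 0]
  rot:
    - [0, 0, 0]
    - [0, 0, 0]
    - [0, 0, 0]
    - [0, 0, 0]
    - [0, 0, 0]
  claw: [0.3, 0.3, 0.3, 0.3, 0.3]

```text
t: 2.52
eef_pos: [0.5042, -0.2568, 0.071]
tcp_rot: [3.141, -0.001, 0.154]
contact_force: [-0.2, 0.0, 0.0]
opening: 0.0599
grip_force: 0.0
```

apply_moves:
  offset:
    - [0, 0, 0.01]
    - [0, 0, 0.01]
    - [0, 0, 0.009]
    - [0, 0, 0]
    - [0, 0, 0]
  rot:
    - [0, 0, 0]
    - [0, 0, 0]
    - [0, 0, 0]
    - [0, 0, 0]
    - [0, 0, 0]
  claw: [0.3, 0.3, 0.3, 0.3, 0.3]

```text
t: 3.15
eef_pos: [0.5038, -0.2563, 0.0412]
tcp_rot: [-3.142, 0.0, 0.155]
contact_force: [0.3, -0.2, -0.4]
opening: 0.0601
grip_force: 0.0
```

apply_moves:
  offset:
    - [0, 0, 0.002]
    - [0, 0, 0]
    - [0, 0, 0]
    - [0, 0, 0]
    - [0, 0, 0]
  rot:
    - [0, 0, 0]
    - [0, 0, 0]
    - [0, 0, 0]
    - [0, 0, 0]
    - [0, 0, 0]
  claw: [0.5, 0.7, 0.9, 1, 1]
  grip_force: 30

```text
t: 3.78
eef_pos: [0.5045, -0.2577, 0.0398]
tcp_rot: [3.139, -0.001, 0.155]
contact_force: [-0.4, -5.9, -0.1]
opening: 0.0229
grip_force: 30.7
```

apply_moves:
  offset:
    - [0, 0, 0]
    - [0, 0, 0]
    - [0, 0, 0]
    - [0, 0, 0]
  rot:
    - [0, 0, 0]
    - [0, 0, 0]
    - [0, 0, 0]
    - [0, 0, 0]
  claw: [1, 1, 1, 1]
  grip_force: 30

```text
t: 4.28
eef_pos: [0.5045, -0.2577, 0.0398]
tcp_rot: [3.139, -0.001, 0.155]
contact_force: [0.4, -5.0, 0.5]
opening: 0.0227
grip_force: 30.7
```

apply_moves:
  offset:
    - [0, 0.0015, 0]
    - [0, 0, 0]
    - [0, 0, 0]
  rot:
    - [0, 0, 0]
    - [0, 0, 0]
    - [0, 0, 0]
  claw: [1, 1, 1]

```text
t: 4.65
eef_pos: [0.5045, -0.2578, 0.0397]
tcp_rot: [3.141, -0.001, 0.155]
contact_force: [1.0, -2.3, 3.6]
opening: 0.0232
grip_force: 30.9
```

Run:
```python
from h import *
import cv2
s=sense(); print({k:np.round(s[k],4).tolist() for k in("q","dq","eef_pos","tcp_rot","contact_force","torque")})
p,d=read_camera("top")
cv2.imwrite("pics/t1.png",cv2.convertScaleAbs(cv2.resize(p[192:282,310:390,::-1],None,fx=6,fy=6,interpolation=cv2.INTER_CUBIC),alpha=1.6))
```

```text
{'q': [-0.5471, 0.5215, 1.7656, 0.0003, 0.8533, 0.8687], 'dq': [-0.0012, -0.0012, 0.0, -0.0001, 0.0003, 0.0011], 'eef_pos': [0.5045, -0.2578, 0.0397], 'tcp_rot': [3.141, -0.0011, 0.1547], 'contact_force': [0.9923, -2.2568, 3.6377], 'torque': [-0.1936, -0.1975, -0.0583]}
```

apply_moves:
  offset:
    - [0, 0, 0]
    - [0, 0, -0.01]
    - [0, 0, -0.025]
    - [0, 0, -0.035]
    - [0, 0, -0.035]
  rot:
    - [0, 0, 0]
    - [0, 0, 0]
    - [0, 0, 0]
    - [0, 0, 0]
    - [0, 0, 0]
  claw: [1, 1, 1, 1, 1]
  grip_force: 60

```text
t: 5.32
eef_pos: [0.502, -0.2563, 0.1441]
tcp_rot: [-3.138, 0.004, 0.155]
contact_force: [0.4, 0.6, -3.8]
opening: 0.0225
grip_force: 58.9
```

apply_moves:
  offset:
    - [0, 0, -0.025]
    - [0, 0, -0.01]
    - [-0.0028, -0.0374, 0]
    - [-0.0028, -0.0374, 0]
    - [-0.0028, -0.0374, 0]
  rot:
    - [0, 0, 0.139]
    - [0, 0, 0.139]
    - [0, 0, 0]
    - [0, 0, 0]
    - [0, 0, 0]
  claw: [1, 1, 1, 1, 1]

```text
t: 5.95
eef_pos: [0.5073, -0.1435, 0.1784]
tcp_rot: [-3.14, 0.004, -0.124]
contact_force: [1.0, 1.0, -2.9]
opening: 0.022
grip_force: 59.2
```

apply_moves:
  offset:
    - [-0.0028, -0.0374, 0]
    - [-0.0028, -0.0374, 0]
    - [-0.0028, -0.0374, 0]
    - [-0.0028, -0.0374, 0]
    - [-0.0028, -0.0374, 0]
  rot:
    - [0, 0, 0]
    - [0, 0, 0]
    - [0, 0, 0]
    - [0, 0, 0]
    - [0, 0, 0]
  claw: [1, 1, 1, 1, 1]

```text
t: 6.58
eef_pos: [0.5163, 0.0433, 0.1785]
tcp_rot: [3.141, 0.004, -0.123]
contact_force: [0.5, 0.2, -3.7]
opening: 0.0223
grip_force: 59.2
```

apply_moves:
  offset:
    - [-0.0028, -0.0374, 0]
    - [-0.0028, -0.0374, 0]
    - [-0.0028, -0.0374, 0]
    - [-0.0028, -0.0374, 0]
    - [0, 0, 0]
  rot:
    - [0, 0, 0]
    - [0, 0, 0]
    - [0, 0, 0]
    - [0, 0, 0]
    - [0, 0, 0]
  claw: [1, 1, 1, 1, 1]

```text
t: 7.2
eef_pos: [0.524, 0.194, 0.1784]
tcp_rot: [3.141, 0.003, -0.12]
contact_force: [1.0, -0.9, -3.9]
opening: 0.0219
grip_force: 59.4
```

apply_moves:
  offset:
    - [-0.0028, -0.0374, 0]
    - [-0.0028, -0.0374, 0]
    - [0, 0, 0]
    - [0, 0, 0]
    - [0, 0, 0]
  rot:
    - [0, 0, 0]
    - [0, 0, 0]
    - [0, 0, 0]
    - [0, 0, 0]
    - [0, 0, 0]
  claw: [1, 1, 1, 1, 1]

```text
t: 7.82
eef_pos: [0.5288, 0.2652, 0.1789]
tcp_rot: [3.14, 0.001, -0.124]
contact_force: [-0.2, 0.3, -2.9]
opening: 0.0222
grip_force: 59.7
```

apply_moves:
  offset:
    - [0, -0.002, 0.03]
    - [0, 0, 0.03]
    - [0, 0, 0.03]
    - [0, 0, 0]
    - [0, 0, 0]
  rot:
    - [0, 0, 0]
    - [0, 0, 0]
    - [0, 0, 0]
    - [0, 0, 0]
    - [0, 0, 0]
  claw: [1, 1, 1, 1, 1]

```text
t: 8.45
eef_pos: [0.5304, 0.2684, 0.0902]
tcp_rot: [-3.141, -0.001, -0.124]
contact_force: [0.2, -0.2, -3.2]
opening: 0.0221
grip_force: 59.7
```

Run:
```python
from h import *
import cv2
s=sense(); print({k:np.round(s[k],4).tolist() for k in("eef_pos","tcp_rot","contact_force")})
cr=lambda p,x,y,w,h,k: cv2.convertScaleAbs(cv2.resize(p[y:y+h,x:x+w,::-1],None,fx=k,fy=k,interpolation=cv2.INTER_CUBIC),alpha=1.5)
p,d=read_camera("top"); np.save("pics/top2.npy",d); a=cr(p,130,190,80,90,5)
q,e=read_camera("scene"); np.save("pics/scene2.npy",e); b=cr(q,140,215,80,90,5)
cv2.imwrite("pics/h2.png",np.hstack([a,b]))
```

```text
{'eef_pos': [0.5304, 0.2684, 0.0902], 'tcp_rot': [-3.1411, -0.001, -0.124], 'contact_force': [0.2038, -0.1515, -3.238]}
```

View pics/h2.png

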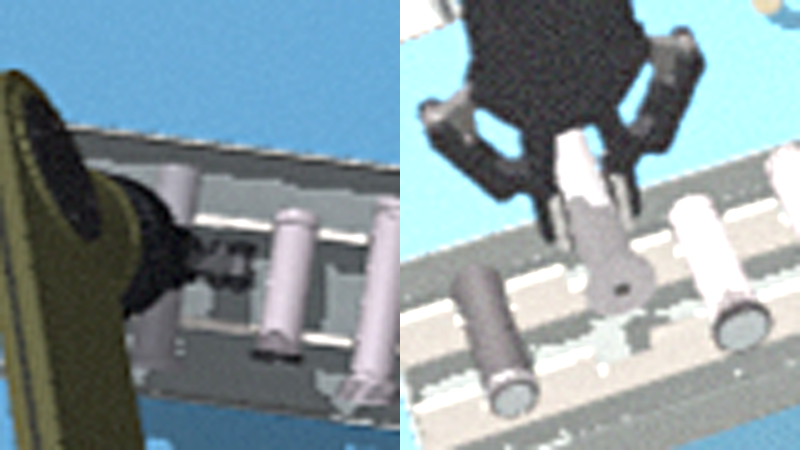

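Top crop: the master hangs level, its rear end at about (179,180) and its collar at about (155,350). The short tube is at (290,280) and the barrel at (375,300). Scene crop: the collar is at (615,285), over the cell between the dark tube (495,340) and the light tube (715,270). I'll check the lateral position relative to the neighbouring tubes.

Run:
```python
from sil import *
c=np.array([.521,.240]);y=-.123; R=np.array([[np.cos(y),-np.sin(y)],[np.sin(y),np.cos(y)]])
for n in("top","scene"):
    X=cloud(n,np.load(f"pics/{n}2.npy")).reshape(-1,3); L=(X[:,:2]-c)@R; z=X[:,2]
    for nm,lo,hi,cy in(("master",.085,.125,.028),("a",.036,.06,-.028),("barrel",.036,.06,-.084),("b",.036,.06,.084)):
        m=(abs(L[:,1]-cy)<.022)&(z>lo)&(z<hi)
        if nm=="master":
            for xl,xh in((-.075,-.04),(-.075,-.05),(.035,.07),(-.07,.07)):
                k=m&(L[:,0]>xl)&(L[:,0]<xh); print(n,nm,k.sum(),L[k].mean(0),np.percentile(z[k],[10,50,90]),np.percentile(L[k,0],[1,99]),np.percentile(L[k,1],[3,97]))
        else:
            k=m&(abs(L[:,0])<.024); print(n,nm,k.sum(),L[k].mean(0) if k.any() else "", np.percentile(L[k,1],[3,97]) if k.any() else "")
```

```text
top master 53 [-0.0478  0.0268] [0.0988 0.1048 0.1093] [-0.0549 -0.0402] [0.0153 0.0383]
top master 19 [-0.0526  0.0247] [0.1009 0.1081 0.1122] [-0.0551 -0.0503] [0.0149 0.0358]
top master 63 [0.0463 0.0283] [0.0984 0.104  0.1077] [0.0357 0.0559] [0.0191 0.0391]
top master 212 [-0.0047  0.0265] [0.0968 0.1034 0.1082] [-0.0544  0.0553] [0.0165 0.0389]
top a 122 [-0.0002 -0.0246] [-0.0341 -0.014 ]
top barrel 117 [ 0.0001 -0.081 ] [-0.09   -0.0708]
top b 0  
scene master 135 [-0.053   0.0306] [0.0885 0.0998 0.108 ] [-0.0576 -0.0407] [0.0158 0.0447]
scene master 117 [-0.0544  0.0306] [0.088  0.0983 0.1079] [-0.0576 -0.0502] [0.0157 0.0453]
scene master 20 [0.0415 0.0271] [0.0974 0.1038 0.1069] [0.0354 0.0504] [0.019  0.0349]
scene master 483 [-0.0159  0.0296] [0.0922 0.1036 0.1106] [-0.0571  0.043 ] [0.0095 0.0477]
scene a 114 [-0.0014 -0.0239] [-0.034  -0.0143]
scene barrel 115 [-0.0008 -0.0791] [-0.0899 -0.0698]
scene b 131 [0.0001 0.0876] [0.0777 0.0975]
```

Run:
```python
from sil import *
c=np.array([.521,.240]);y=-.123; R=np.array([[np.cos(y),-np.sin(y)],[np.sin(y),np.cos(y)]])
for n in("top","scene"):
    X=cloud(n,np.load(f"pics/{n}2.npy")).reshape(-1,3); L=(X[:,:2]-c)@R; z=X[:,2]
    for nm,ax,cy,xr in(("master",.0952,.028,(-.049,-.036)),("master",.0952,.028,(.036,.06)),("a",.032,-.028,(-.022,.022)),("barrel",.032,-.084,(-.022,.022)),("b",.032,.084,(-.022,.022))):
      for dz in (.004,.008):
        k=(abs(L[:,1]-cy)<.022)&(z>ax+dz)&(z<ax+.022)&(L[:,0]>xr[0])&(L[:,0]<xr[1])
        if k.any(): print(n,nm,dz,k.sum(),L[k].mean(0)[1]-cy,z[k].mean()-ax)
```

```text
top master 0.004 35 0.0017941249027077985 0.008871317933580078
top master 0.008 22 0.001555317288102858 0.010114719997343341
top master 0.004 52 0.0013262748036776337 0.009720067985647007
top master 0.008 36 0.0014820476534765196 0.011001530200934598
top a 0.004 111 0.0032168335449243267 0.009251814190196134
top a 0.008 69 0.0035048940417417573 0.01088559970097474
top barrel 0.004 107 0.003079977396922104 0.009841170125067807
top barrel 0.008 75 0.003748526004457367 0.01137289372871423
scene master 0.004 23 0.0029283770046374356 0.008905591769945584
scene master 0.008 15 0.0021133895521291447 0.010330767549726852
scene master 0.004 14 0.0003797259018195366 0.009534123032108974
scene master 0.008 11 0.0009002188927219046 0.010221224410234153
scene a 0.004 106 0.004065699623188784 0.009070059881284967
scene a 0.008 73 0.00359111988665832 0.010304531272915425
scene barrel 0.004 109 0.004697232682075114 0.009033162212421286
scene barrel 0.008 72 0.003907859033507724 0.0103190099128192
scene b 0.004 119 0.0035546391283981654 0.009317190098512299
scene b 0.008 86 0.0027844159739746077 0.010482415762210033
```

apply_moves:
  offset:
    - [0, -0.0018, 0.015]
    - [0, 0, 0.015]
    - [0, 0, 0.01]
    - [0, 0, 0]
    - [0, 0, 0]
  rot:
    - [0, 0, 0]
    - [0, 0, 0]
    - [0, 0, 0]
    - [0, 0, 0]
    - [0, 0, 0]
  claw: [1, 1, 1, 1, 1]

```text
t: 9.18
eef_pos: [0.53, 0.2706, 0.0492]
tcp_rot: [3.142, 0.0, -0.123]
contact_force: [-0.7, -0.2, -1.7]
opening: 0.0224
grip_force: 59.8
```

apply_moves:
  offset:
    - [0, 0, 0.006]
    - [0, 0, 0.006]
    - [0, 0, 0]
    - [0, 0, 0]
  rot:
    - [0, 0, 0]
    - [0, 0, 0]
    - [0, 0, 0]
    - [0, 0, 0]
  claw: [1, 1, 1, 1]

```text
t: 9.68
eef_pos: [0.5299, 0.2705, 0.0373]
tcp_rot: [3.142, 0.0, -0.123]
contact_force: [-0.4, 0.1, -3.6]
opening: 0.0224
grip_force: 59.8
```

apply_moves:
  offset:
    - [0, 0, 0.005]
    - [0, 0, 0.004]
    - [0, 0, 0]
    - [0, 0, 0]
  rot:
    - [0, 0, 0]
    - [0, 0, 0]
    - [0, 0, 0]
    - [0, 0, 0]
  claw: [1, 1, 1, 1]

```text
t: 10.18
eef_pos: [0.5298, 0.2704, 0.0282]
tcp_rot: [3.141, 0.0, -0.123]
contact_force: [-0.9, 0.2, -2.9]
opening: 0.0225
grip_force: 60.1
```

apply_moves:
  offset:
    - [0, 0, 0.0012]
    - [0, 0, 0]
    - [0, 0, 0]
  rot:
    - [0, 0, 0]
    - [0, 0, 0]
    - [0, 0, 0]
  claw: [1, 1, 1]

```text
t: 10.55
eef_pos: [0.5299, 0.2705, 0.0277]
tcp_rot: [-3.141, -0.0, -0.123]
contact_force: [-1.2, -1.2, 5.1]
opening: 0.0223
grip_force: 60.6
```

apply_moves:
  offset:
    - [0, 0, 0]
    - [0, 0, 0]
    - [0, 0, 0]
    - [0, 0, -0.01]
    - [0, 0, -0.02]
  rot:
    - [0, 0, 0]
    - [0, 0, 0]
    - [0, 0, 0]
    - [0, 0, 0]
    - [0, 0, 0]
  claw: [0.6, 0.53, 0.53, 0.53, 0.53]

```text
t: 11.18
eef_pos: [0.5293, 0.2702, 0.057]
tcp_rot: [3.141, 0.002, -0.123]
contact_force: [-0.3, 0.2, -1.0]
opening: 0.0397
grip_force: 0.0
```

apply_moves:
  offset:
    - [0, 0, -0.035]
    - [-0.0015, 0.028, 0]
    - [-0.0015, 0.028, 0]
    - [-0.0015, 0.028, 0]
    - [-0.001, 0.028, 0]
  rot:
    - [0, 0, 0]
    - [0, 0, 0]
    - [0, 0, 0]
    - [0, 0, 0]
    - [0, 0, 0]
  claw: [0.53, 0.53, 0.53, 0.53, 0.53]

```text
t: 11.8
eef_pos: [0.5107, 0.1593, 0.0929]
tcp_rot: [-3.141, -0.001, -0.123]
contact_force: [0.3, -0.5, -0.2]
opening: 0.0402
grip_force: 0.0
```

apply_moves:
  offset:
    - [0, 0, 0]
    - [0, 0, 0]
    - [0, 0, 0]
  rot:
    - [0, 0, 0]
    - [0, 0, 0]
    - [0, 0, 0]
  claw: [0.53, 0.53, 0.53]

```text
t: 12.18
eef_pos: [0.5112, 0.1609, 0.0924]
tcp_rot: [-3.141, -0.001, -0.122]
contact_force: [0.1, 0.1, -0.2]
opening: 0.0404
grip_force: 0.0
```

Run:
```python
from sil import *
c=np.array([.521,.240]);y=-.123; R=np.array([[np.cos(y),-np.sin(y)],[np.sin(y),np.cos(y)]])
s=sense(); print(s["eef_pos"],s["tcp_rot"],s["opening"],(s["eef_pos"][:2]-c)@R)
for n in("top","scene"):
    p,d=read_camera(n); X=cloud(n,d).reshape(-1,3); L=(X[:,:2]-c)@R; z=X[:,2]
    for nm,ax,cy in(("master",.032,.028),("a",.032,-.028),("barrel",.032,-.084),("b",.032,.084)):
        k=(abs(L[:,1]-cy)<.022)&(z>ax+.005)&(z<ax+.025)&(abs(abs(L[:,0])-.012)<.011)
        e=(abs(L[:,1]-cy)<.012)&(z>ax+.008)&(z<ax+.02)&(abs(L[:,0])<.075)
        if k.any(): print(n,nm,k.sum(),L[k].mean(0)[1]-cy,z[k].mean(),np.percentile(L[e,0],[1,99]))
```

```text
[0.5112 0.1609 0.0924] [-3.141  -0.0008 -0.1224] 0.04037675917069814 [-0.0001 -0.0797]
top barrel 11 -0.0019332052883915263 0.040106766520473194 [-0.0607  0.0537]
scene master 103 0.005169779458877224 0.04139821028047976 [-0.0581  0.0539]
scene a 104 0.004156923244632665 0.04127886410272272 [-0.0479  0.0402]
scene barrel 100 0.004684428142937971 0.04127225626051019 [-0.0636  0.0526]
scene b 111 0.0036040142075708936 0.04142801541945849 [-0.0418  0.0396]
```

apply_moves:
  offset:
    - [0, 0.001, 0.02]
    - [0, 0, 0.02]
    - [0, 0, 0.012]
    - [0, 0, 0.006]
    - [0, 0, 0]
  rot:
    - [0, 0, 0]
    - [0, 0, 0]
    - [0, 0, 0]
    - [0, 0, 0]
    - [0, 0, 0]
  claw: [0.53, 0.53, 0.53, 0.53, 0.53]
  grip_force: 30

```text
t: 12.9
eef_pos: [0.5105, 0.1592, 0.0339]
tcp_rot: [3.141, 0.0, -0.123]
contact_force: [1.1, -0.5, 0.8]
opening: 0.0403
grip_force: 0.0
```

apply_moves:
  offset:
    - [0, 0, 0.0062]
    - [0, 0, 0]
    - [0, 0, 0]
  rot:
    - [0, 0, 0]
    - [0, 0, 0]
    - [0, 0, 0]
  claw: [0.53, 0.53, 0.53]

```text
t: 13.28
eef_pos: [0.5107, 0.159, 0.0281]
tcp_rot: [-3.141, -0.0, -0.123]
contact_force: [0.1, 0.1, -0.1]
opening: 0.0399
grip_force: 0.0
```

apply_moves:
  offset:
    - [0, 0, 0]
    - [0, 0, 0]
    - [0, 0, 0]
    - [0, 0, 0]
    - [0, 0, 0]
  rot:
    - [0, 0, 0]
    - [0, 0, 0]
    - [0, 0, 0]
    - [0, 0, 0]
    - [0, 0, 0]
  claw: [0.65, 0.75, 0.9, 1, 1]

```text
t: 13.9
eef_pos: [0.5106, 0.159, 0.0282]
tcp_rot: [-3.142, -0.0, -0.123]
contact_force: [0.3, -0.3, 4.3]
opening: 0.0231
grip_force: 29.4
```

apply_moves:
  offset:
    - [0, 0, 0]
    - [0, 0, 0]
    - [0, 0, -0.01]
    - [0, 0, -0.025]
    - [0, 0, -0.035]
  rot:
    - [0, 0, 0]
    - [0, 0, 0]
    - [0, 0, 0]
    - [0, 0, 0]
    - [0, 0, 0]
  claw: [1, 1, 1, 1, 1]
  grip_force: 80

```text
t: 14.52
eef_pos: [0.5093, 0.1589, 0.0977]
tcp_rot: [3.141, 0.003, -0.123]
contact_force: [0.5, -0.2, -1.4]
opening: 0.0215
grip_force: 78.3
```

apply_moves:
  offset:
    - [0, 0, -0.035]
    - [0, 0, -0.025]
    - [0, 0, 0]
    - [0, 0, 0]
    - [-0.0067, 0.0374, 0]
  rot:
    - [0, 0, 0]
    - [0, 0, 0]
    - [0, 0, -0.139]
    - [0, 0, -0.139]
    - [0, 0, 0]
  claw: [1, 1, 1, 1, 1]

```text
t: 15.15
eef_pos: [0.5098, 0.1225, 0.1582]
tcp_rot: [-3.141, -0.001, 0.159]
contact_force: [-0.2, -0.5, -2.1]
opening: 0.0216
grip_force: 78.5
```

apply_moves:
  offset:
    - [-0.0067, 0.0374, 0]
    - [-0.0067, 0.0374, 0]
    - [-0.0067, 0.0374, 0]
    - [-0.0067, 0.0374, 0]
    - [-0.0067, 0.0374, 0]
  rot:
    - [0, 0, 0]
    - [0, 0, 0]
    - [0, 0, 0]
    - [0, 0, 0]
    - [0, 0, 0]
  claw: [1, 1, 1, 1, 1]

```text
t: 15.78
eef_pos: [0.5049, -0.0699, 0.1579]
tcp_rot: [-3.141, 0.0, 0.155]
contact_force: [1.0, -0.3, -2.5]
opening: 0.0218
grip_force: 78.5
```

apply_moves:
  offset:
    - [-0.0067, 0.0374, 0]
    - [-0.0067, 0.0374, 0]
    - [-0.0067, 0.0374, 0]
    - [-0.0067, 0.0374, 0]
    - [-0.0067, 0.0374, 0]
  rot:
    - [0, 0, 0]
    - [0, 0, 0]
    - [0, 0, 0]
    - [0, 0, 0]
    - [0, 0, 0]
  claw: [1, 1, 1, 1, 1]

```text
t: 16.4
eef_pos: [0.5007, -0.2597, 0.1579]
tcp_rot: [-3.141, 0.0, 0.155]
contact_force: [-0.4, 0.4, -1.7]
opening: 0.0216
grip_force: 78.5
```

apply_moves:
  offset:
    - [0, 0, 0]
    - [0, 0, 0]
    - [0, 0, 0]
    - [0, 0, 0]
  rot:
    - [0, 0, 0]
    - [0, 0, 0]
    - [0, 0, 0]
    - [0, 0, 0]
  claw: [1, 1, 1, 1]

```text
t: 16.9
eef_pos: [0.5011, -0.2578, 0.1579]
tcp_rot: [-3.141, 0.0, 0.156]
contact_force: [-0.1, 0.1, -1.2]
opening: 0.0218
grip_force: 78.6
```

apply_moves:
  offset:
    - [0, 0.0008, 0.03]
    - [0, 0, 0.03]
    - [0, 0, 0.025]
    - [0, 0, 0.015]
    - [0, 0, 0]
  rot:
    - [0, 0, 0]
    - [0, 0, 0]
    - [0, 0, 0]
    - [0, 0, 0]
    - [0, 0, 0]
  claw: [1, 1, 1, 1, 1]

```text
t: 17.52
eef_pos: [0.5007, -0.2589, 0.057]
tcp_rot: [-3.14, 0.002, 0.155]
contact_force: [0.8, 1.0, -0.5]
opening: 0.0218
grip_force: 78.6
```

Run:
```python
from sil import *
import cv2
s=sense(); print(s["eef_pos"],s["tcp_rot"],s["contact_force"])
cr=lambda p,x,y,w,h,k: cv2.convertScaleAbs(cv2.resize(p[y:y+h,x:x+w,::-1],None,fx=k,fy=k,interpolation=cv2.INTER_CUBIC),alpha=1.5)
p,d=read_camera("top"); np.save("pics/top3.npy",d); a=cr(p,310,185,80,100,5)
q,e=read_camera("scene"); b=cr(q,290,145,80,100,5)
cv2.imwrite("pics/g3.png",np.hstack([a,b]))
```

```text
[ 0.5007 -0.2589  0.057 ] [-3.1401  0.0018  0.1553] [ 0.7653  0.9602 -0.5485]
```

View pics/g3.png

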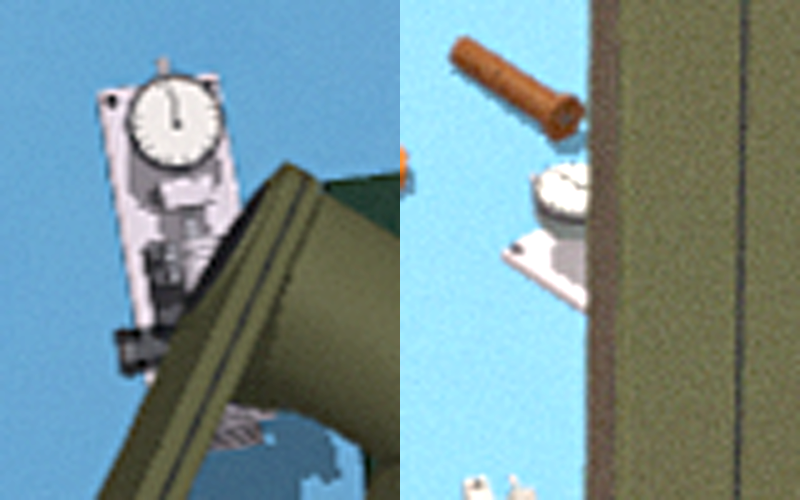

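The barrel's rear end at about (190,240) stops short of the plunger, and the flange at (237,430) is clear in front of the block. The arm hides the rest, so I'll seat it by feel.

apply_moves:
  offset:
    - [0, 0, 0.008]
    - [0, 0, 0.006]
    - [0, 0, 0]
    - [0, 0, 0]
  rot:
    - [0, 0, 0]
    - [0, 0, 0]
    - [0, 0, 0]
    - [0, 0, 0]
  claw: [1, 1, 1, 1]

```text
t: 18.12
eef_pos: [0.5013, -0.2597, 0.044]
tcp_rot: [3.142, -0.0, 0.155]
contact_force: [0.6, -0.4, -1.4]
opening: 0.0221
grip_force: 78.6
```

apply_moves:
  offset:
    - [0, 0, 0.0015]
    - [0, 0, 0.0015]
    - [0, 0, 0]
    - [0, 0, 0]
  rot:
    - [0, 0, 0]
    - [0, 0, 0]
    - [0, 0, 0]
    - [0, 0, 0]
  claw: [1, 1, 1, 1]

```text
t: 18.62
eef_pos: [0.5014, -0.2592, 0.0412]
tcp_rot: [-3.141, -0.0, 0.155]
contact_force: [0.1, 4.9, 4.5]
opening: 0.0215
grip_force: 79.2
```

apply_moves:
  offset:
    - [0, -0.001, 0]
    - [0, 0, 0.001]
    - [0, 0, 0]
    - [0, 0, 0]
  rot:
    - [0, 0, 0]
    - [0, 0, 0]
    - [0, 0, 0]
    - [0, 0, 0]
  claw: [1, 1, 1, 1]

```text
t: 19.12
eef_pos: [0.5012, -0.2586, 0.0405]
tcp_rot: [3.141, -0.0, 0.155]
contact_force: [-1.9, 2.7, 7.5]
opening: 0.0219
grip_force: 79.7
```

apply_moves:
  offset:
    - [0, 0, 0.0005]
    - [0, 0, 0]
    - [0, 0, 0]
  rot:
    - [0, 0, 0]
    - [0, 0, 0]
    - [0, 0, 0]
  claw: [1, 1, 1]

```text
t: 19.5
eef_pos: [0.5012, -0.2586, 0.0405]
tcp_rot: [3.141, -0.001, 0.155]
contact_force: [-1.9, 3.4, 10.9]
opening: 0.022
grip_force: 79.9
```

apply_moves:
  offset:
    - [0.002, -0.0005, 0]
    - [0.002, 0, 0]
    - [0.002, 0, 0]
    - [0, 0, 0]
    - [0, 0, 0]
  rot:
    - [0, 0, 0]
    - [0, 0, 0]
    - [0, 0, 0]
    - [0, 0, 0]
    - [0, 0, 0]
  claw: [1, 1, 1, 1, 1]

```text
t: 20.12
eef_pos: [0.5037, -0.258, 0.0403]
tcp_rot: [3.141, 0.006, 0.157]
contact_force: [-10.1, -2.1, 14.7]
opening: 0.0219
grip_force: 80.0
```

apply_moves:
  offset:
    - [0.001, 0, 0]
    - [0, 0, 0]
    - [0, 0, 0]
  rot:
    - [0, 0, 0]
    - [0, 0, 0]
    - [0, 0, 0]
  claw: [1, 1, 1]

```text
t: 20.5
eef_pos: [0.5043, -0.2579, 0.0403]
tcp_rot: [3.141, 0.006, 0.157]
contact_force: [-10.9, -2.7, 15.1]
opening: 0.0219
grip_force: 80.1
```

Run:
```python
from rig import *
s=sense(); print({k:s[k].round(4).tolist() for k in("eef_pos","tcp_rot","contact_force","torque")})
```

```text
{'eef_pos': [0.5043, -0.2579, 0.0403], 'tcp_rot': [3.1414, 0.0061, 0.1566], 'contact_force': [-10.8778, -2.7418, 15.1334], 'torque': [-0.3919, 1.621, 0.1579]}
```

apply_moves:
  offset:
    - [0, 0, -0.001]
    - [0.001, 0, 0]
    - [0.001, 0, 0]
    - [0, 0, 0]
    - [0, 0, 0]
  rot:
    - [0, 0, 0]
    - [0, 0, 0]
    - [0, 0, 0]
    - [0, 0, 0]
    - [0, 0, 0]
  claw: [1, 1, 1, 1, 1]

```text
t: 21.12
eef_pos: [0.507, -0.2574, 0.0404]
tcp_rot: [-3.142, 0.005, 0.156]
contact_force: [-6.8, -1.8, 7.4]
opening: 0.0218
grip_force: 79.2
```

apply_moves:
  offset:
    - [0.001, 0, 0]
    - [0.001, 0, 0]
    - [0, 0, 0]
    - [0, 0, 0]
  rot:
    - [0, 0, 0]
    - [0, 0, 0]
    - [0, 0, 0]
    - [0, 0, 0]
  claw: [1, 1, 1, 1]

```text
t: 21.62
eef_pos: [0.508, -0.2573, 0.0404]
tcp_rot: [-3.141, 0.007, 0.157]
contact_force: [-10.3, -3.2, 8.9]
opening: 0.0218
grip_force: 79.3
```

apply_moves:
  offset:
    - [0.001, 0, 0]
    - [0.001, 0, 0]
    - [0, 0, 0]
    - [0, 0, 0]
  rot:
    - [0, 0, 0]
    - [0, 0, 0]
    - [0, 0, 0]
    - [0, 0, 0]
  claw: [1, 1, 1, 1]

```text
t: 22.12
eef_pos: [0.5081, -0.2572, 0.0404]
tcp_rot: [-3.141, 0.01, 0.157]
contact_force: [-13.9, -7.1, 10.7]
opening: 0.0218
grip_force: 79.7
```

apply_moves:
  offset:
    - [0.001, 0, 0]
    - [0.001, 0, 0]
    - [0, 0, 0]
    - [0, 0, 0]
  rot:
    - [0, 0, 0]
    - [0, 0, 0]
    - [0, 0, 0]
    - [0, 0, 0]
  claw: [1, 1, 1, 1]

```text
t: 22.62
eef_pos: [0.5081, -0.2572, 0.0404]
tcp_rot: [-3.141, 0.014, 0.158]
contact_force: [-19.7, -7.4, 13.6]
opening: 0.0219
grip_force: 80.0
```

Run:
```python
from sil import *
import cv2
s=sense(); print({k:s[k].round(4).tolist() for k in("eef_pos","tcp_rot","contact_force","torque")})
cr=lambda p,x,y,w,h,k: cv2.convertScaleAbs(cv2.resize(p[y:y+h,x:x+w,::-1],None,fx=k,fy=k,interpolation=cv2.INTER_CUBIC),alpha=1.5)
p,d=read_camera("top"); np.save("pics/top4.npy",d); cv2.imwrite("pics/g4.png",cr(p,322,200,56,90,6))
o=np.array([.508,-.2555]);y=.155; R=np.array([[np.cos(y),-np.sin(y)],[np.sin(y),np.cos(y)]])
for f in("top3","top4"):
    Q=cloud("top",np.load(f"pics/{f}.npy")).reshape(-1,3); L=(Q[:,:2]-o)@R; z=Q[:,2]
    k=(abs(L[:,1])<.016)&(L[:,0]<-.045)&(L[:,0]>-.09)&(z>.035)&(z<.085); print(f,np.sort(L[k,0])[:8].round(4))
```

```text
{'eef_pos': [0.5081, -0.2572, 0.0404], 'tcp_rot': [-3.1406, 0.0136, 0.1577], 'contact_force': [-19.7444, -7.361, 13.5986], 'torque': [-1.2946, 2.8327, 0.0959]}
top3 [-0.0691 -0.0685 -0.0682 -0.068  -0.0678 -0.0677 -0.0673 -0.0669]
top4 [-0.0616 -0.0612 -0.0605 -0.0605 -0.0602 -0.0597 -0.0594 -0.0592]
```

apply_moves:
  offset:
    - [-0.0015, 0.0008, 0]
    - [0, 0, 0.001]
    - [0, 0, 0.001]
    - [0, 0, 0]
    - [0, 0, 0]
  rot:
    - [0, 0.012, 0]
    - [0, 0, 0]
    - [0, 0, 0]
    - [0, 0, 0]
    - [0, 0, 0]
  claw: [1, 1, 1, 1, 1]

```text
t: 23.3
eef_pos: [0.5082, -0.2572, 0.0403]
tcp_rot: [-3.14, -0.002, 0.157]
contact_force: [-17.9, -2.9, 26.9]
opening: 0.0215
grip_force: 81.8
```

Run:
```python
from sil import *
s=sense(); print({k:s[k].round(4).tolist() for k in("eef_pos","tcp_rot","contact_force","torque")})
```

```text
{'eef_pos': [0.5082, -0.2572, 0.0403], 'tcp_rot': [-3.1403, -0.0018, 0.1571], 'contact_force': [-17.8726, -2.9114, 26.9188], 'torque': [-0.3379, 2.9341, 0.0668]}
```

View pics/g4.png

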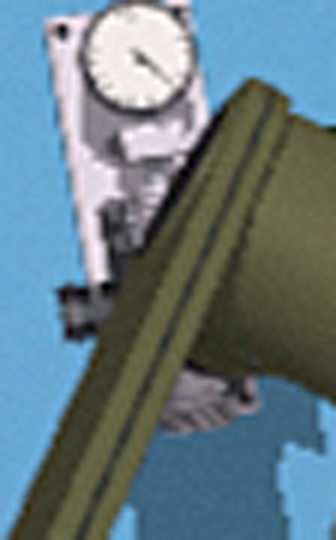

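The flange at (210,395) now sits against the block face. The dial needle has turned from 12 o'clock to about 4, so the plunger is in. The tool is level, pushing 18 N home and pressing 27 N down with almost no side force. I'll let it settle, then hand in.

apply_moves:
  offset:
    - [0, 0, 0]
    - [0, 0, 0]
    - [0, 0, 0]
    - [0, 0, 0]
    - [0, 0, 0]
  rot:
    - [0, 0, 0]
    - [0, 0, 0]
    - [0, 0, 0]
    - [0, 0, 0]
    - [0, 0, 0]
  claw: [1, 1, 1, 1, 1]

```text
t: 23.92
eef_pos: [0.5082, -0.2572, 0.0403]
tcp_rot: [-3.14, -0.002, 0.157]
contact_force: [-18.7, -3.6, 28.0]
opening: 0.0218
grip_force: 81.8
```

Run:
```python
from rig import *
s=sense(); print(s["eef_pos"],s["tcp_rot"],s["contact_force"],s["opening"])
if s["contact_force"][0]<-10 and 15<s["contact_force"][2]<38: print(finish_job())
```

```text
[ 0.50820324 -0.25723172  0.04026581] [-3.14038125e+00 -1.78938683e-03  1.57096574e-01] [-18.67365643  -3.62087898  27.95035964] 0.02176332138738809
the job is handed in; nothing more can be done
None
```

I handed the job in at about 24 s: the setting master lies in the empty tray cell, and the lens barrel is held home in the V-block with the plunger pushed in, pressed down with about 28 N and almost no side force.

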